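# Hardness test on a cured pendant

## Robot

A 6-joint arm with a two-finger parallel gripper is mounted at the origin on the work surface. World frame = base frame: x ahead of the robot, y to its left, z up, the work surface at z = 0. Lengths are in mm, angles in rad, forces in N, time in s.
With the tool pointing down it reaches from about 250 to 775 mm from the base axis. Payload 8.9 kg.
Tool frame: the origin (TCP) lies on the centre line of the jaws, within the pads' length; the fingertips stand 25 mm ahead of it and the grasp point (between the pads) lies 6 mm ahead of it; z points along the fingers, y is the direction in which the jaws open and shut (so a half turn about z gives the same grasp; the last joint's range is limited). The gripper opens to 85 mm and grips with 20 to 120 N. Pads are 22 mm wide; open, the fingers measure 114 mm over their backs; the gripper's body (76 mm by 85 mm) begins 54 mm behind the grasp point. The pads swing forward as they close: fully open they stand 13 mm farther back than shut.
Start: joints at [-0.139, 0.291, -0.153, 1.127, 0, 1.431], TCP at [524.999, 0.004, 256.305] pointing down, gripper open.
Joint ranges: [-2.52, 2.52], [-0.91, 1.74], [-1.3, 1.37], [-1.96, 2.02], [-1.52, 1.47], [-3.14, 3.14]. Speed limits (rad/s): [2.22, 2.22, 2.79, 3.14, 3.14, 3.14].

## Interface

Orientations are given as a unit quaternion [x, y, z, w].
In Python, from workcell import env, get_image, order gives the robot as it stands.
- The arm moves only by the tool drive_tool, never from a script. Its argument "deltas" is a list of rows, each a list of 5 numbers: the opening, from -1 (shut) to 1 (fully open), then the shift along the tool's x, y, z in mm, then the turn about the tool's z in rad. In form: [[claw, tx, ty, tz, yaw], ...]. A call has 1 to 12 rows; each row shifts and turns the commanded pose from where the row before left it, along the tool's axes as they then stand; what a row does not reach is not made up. A row lasts 1/10 s, in which the tool goes at most 50 mm and 8.59 degrees, less where a joint would pass 70% of its speed; a pose out of reach is approached as far as the arm can. A call is refused whole if a number of a shift passes 50 or a number of a turn 0.15, either way. A call with a gripper value outside its range is refused whole. The fingers move at their own pace and stop on an object; "force" is the grip in N (left out, the last holds). Time passes only in rows, so rows that do not move let the fingers close. It gives the time, the measured TCP pose, the force and the opening at its end, in the units of the state.
- env.get_obs(): the state, without advancing time (a new reading comes with each control period).
- get_image(name): name is "scene" or "side" or "wrist"; returns a dict with "color" (400x640x3 uint8, red, green, blue), "depth" (400x640 float32, mm along the optical axis (not along the pixel's ray), 0 where there is no reading), "K" (3x3 intrinsics, pixels), "distortion" ([k1, k2, p1, p2, k3] as OpenCV has them; the pictures are not rectified), "world_to_cam" (4x4, takes a point from world to camera coordinates); the wrist camera has in their place "hand_eye" (4x4, takes a point from camera to tool coordinates, whose origin is the TCP and whose axes are the flange's). Camera axes: x right, y up, looking along -z (the intrinsics and any distortion apply to the point x, -y, -z); pixel columns grow to the right and rows downward; lengths in mm; the calibration is good to about 2 mm. A picture is of the moment at which its call begins: read the wrist's pose just before it.
- order.close_job(): hands the job in, once; it reports no verdict.
The state is a dict: "t": time; "joint_pos": joint angles; "qvel": joint speeds; "effort": joint torques, N m; "eef_pos": TCP position; "tool_rot": TCP orientation; "wrist_force": force on the tool from outside, world axes, zero at the start; "moment": the same for the moment, N m; "gripper_width": finger opening in mm.
Only numpy, scipy, OpenCV 4.12 (cv2) and the standard library are available. Lean on these libraries where they do the work, as an engineer would, in place of code of your own. Each camera call takes 0.05 s, during which the arm holds its last target. There are 200 camera calls.

## Task

Take the orange hardness gauge out of its stand and check it first: press its sprung brass tip in the middle of the ring on the steel reference block, gauge upright, for at least half a second. Then press the tip on the white dot of the pendant that lies on the sloping yellow block, with the gauge square to that sloping face, and finish while holding it there. Both times press gently, until the tip is pushed in about half way, and leave the other pendants where they are.

Things in the scene. Friction and masses are not known exactly. Their poses are not given: they have to be found in the camera images.
- gauge: Hardness gauge, about 160 g, upright in its stand at the start. Barrel: orange square bar 26 x 26 x 80 mm with a black rubber band round its middle (grip there, either pair of faces). Origin: centre of the barrel's underside, resting on the stand's top; z up along the barrel,x, y square to its faces. Below it a steel nose, 16 mm diameter, to z = -30 mm, and the brass tip to -44 mm. Its turn about z is free.
- tip (a point): Lowest point of the gauge's domed brass tip (8 mm diameter), 44 mm below the gauge's origin along its z when not pressed. Its z axis runs along the gauge, towards the barrel.
- plunger (a joint): How far the sprung tip is pushed into the gauge, in m: 0 = fully out, 0.010 = the stop. About 1 N starts it moving, 3 N at half way (0.005), 5 N at the stop.
- stand: Fixed grey block 70 x 70 x 60 mm on a black foot 82 mm square and 6 mm high, with a 20 mm hole, 52 mm deep, in the middle of its top. Origin: centre of its underside. Lift the gauge at least 50 mm straight up to draw it out.
- ring (a point): Centre of the black ring (20 mm across) on the top of the fixed steel reference block, 56 x 56 x 30 mm, lying level; the point is on the top surface, z is up.
- dot (a point): Centre of the 12 mm white dot, on the surface of the blue teardrop pendant (36 mm wide, 5 mm thick) fixed on the yellow sloping block (52 x 50 mm in plan); about 44 mm over the table. Its z axis points squarely out of the face, which slopes 18 degrees; x points uphill in the face, to the pendant's black loop. The face leans to -x, roughly towards the robot.
- drying_red: Another pendant, without a dot, on a loose red block 46 x 46 x 14 mm (19 mm high with the pendant, 90 g). Origin: centre of the underside. To be left alone.
- drying_green: Another pendant, without a dot, on a loose green block 46 x 46 x 14 mm (19 mm high with the pendant, 90 g). Origin: centre of the underside. To be left alone.
- drying_blue: Another pendant, without a dot, on a loose blue block 46 x 46 x 14 mm (19 mm high with the pendant, 90 g). Origin: centre of the underside. To be left alone.
- holder: The fixed yellow sloping block that carries the pendant to be tested. Origin: centre of its underside, on the tray; x horizontal, uphill.
- refblock: The fixed steel reference block, 56 x 56 x 30 mm. Origin: centre of its underside.
- tray: Fixed aluminium tray, 440 x 660 mm, floor 3 mm thick, rim 16 mm high, on which everything stands. Origin: centre of its underside.

How it is judged:
By the outcome, as a careful person would: the job done as asked, in the order asked, and still so for the second after the job is handed in, while the arm keeps its last pose, push and grip.
It also fails if it takes over 43 s, if anything falls off the work surface, if the arm or the gripper's body presses on something with over 40 N, if the wrist force passes 120 N, or if a joint passes its speed limit or range.

## Working session

There is one attempt and no reset: what is moved stays moved. The work goes in short steps, Python scripts to look and compute and a tool call to move; the robot and the scene stay as the last step left them, time stands still between calls to the robot, and variables do not carry over. Pictures are saved under pics/ and viewed, about 8 in all and at most 12, crops included, and the job is handed in when it is done.

Besides the shell and the picture viewer there is one more tool, called after ">>>" as name([rows], argument=value, ...), one row to a line, values as JSON. drive_tool: Moves the arm, as the interface text tells. Its arguments: {"type":"object","properties":{"deltas":{"type":"array","items":{"type":"array","items":{"type":"number"}}},"force":{"type":"number"}},"required":["deltas"]}

```bash
ls; mkdir -p pics
cat > h.py <<'E'
import numpy as np, cv2
from workcell import env, get_image, order
from scipy.spatial.transform import Rotation as R
def cam(n):
    o=env.get_obs(); im=get_image(n)
    if n=='wrist':
        T=np.eye(4); T[:3,:3]=R.from_quat(o['tool_rot']).as_matrix(); T[:3,3]=o['eef_pos']
        im['c2w']=T@np.array(im['hand_eye'])
    else: im['c2w']=np.linalg.inv(np.array(im['world_to_cam']))
    return im
def cloud(im):
    "world xyz per pixel (NaN without depth)"
    h,w=im['depth'].shape; g=np.stack(np.meshgrid(np.arange(w),np.arange(h)),-1).reshape(-1,1,2).astype(np.float32)
    u=cv2.undistortPoints(g,np.array(im['K'],float),np.array(im['distortion'],float)).reshape(h,w,2)
    d=np.where(im['depth']>0,im['depth'],np.nan)
    P=np.stack([u[...,0]*d,-u[...,1]*d,-d],-1)
    return P@im['c2w'][:3,:3].T+im['c2w'][:3,3]
def proj(im,p):
    q=np.linalg.inv(im['c2w'])@np.r_[p,1]; q=q[:3]*[1,-1,-1]
    return cv2.projectPoints(q[None],np.zeros(3),np.zeros(3),np.array(im['K'],float),np.array(im['distortion'],float))[0].ravel()
def save(im,n,crop=None,s=1):
    c=im['color'][...,::-1]
    if crop: c=c[crop[1]:crop[3],crop[0]:crop[2]]
    cv2.imwrite('pics/'+n+'.png',cv2.resize(c,None,fx=s,fy=s,interpolation=cv2.INTER_CUBIC))
E
python3 - <<'E'
from h import *
o=env.get_obs(); print(o)
a=[]
for n in('scene','side','wrist'):
    im=cam(n); np.savez('pics/'+n+'0.npz',**im); a.append(im['color'])
    print(n,im['c2w'].round(3).tolist(),np.array(im['K'])[0,0])
b=np.vstack([np.hstack(a[:2]),np.hstack([a[2],a[2]*0])])
cv2.imwrite('pics/all0.png',cv2.resize(b[...,::-1],(800,500),interpolation=cv2.INTER_AREA))
E
```

```text
pics
{'t': 0.0, 'joint_pos': array([-1.39325992e-01,  2.91284382e-01, -1.54122285e-01,  1.12673592e+00,
       -1.66828869e-05,  1.43148148e+00]), 'qvel': array([ 0.00124297, -0.00014299, -0.00057769,  0.00027011, -0.00125508,
       -0.00083672]), 'effort': array([-3.46096487e-03, -5.37150800e+01,  3.31364536e+01,  1.60375424e-02,
       -3.39078597e-04,  1.08972756e-05]), 'eef_pos': array([5.24579760e+02, 4.40735250e-02, 2.55731682e+02]), 'tool_rot': array([ 7.07110558e-01,  7.07102683e-01, -4.11923309e-04, -5.32438048e-04]), 'wrist_force': array([ 0.27936207, -0.83696769, -0.82646275]), 'moment': array([ 0.04411993, -0.05396704, -0.05055052]), 'gripper_width': 85.19149866639606}
scene [[0.357, -0.683, 0.637, 1030.224], [0.934, 0.266, -0.239, -161.806], [-0.006, 0.68, 0.733, 606.427], [0.0, 0.0, 0.0, 1.0]] 448.34650834182145
side [[0.994, 0.09, -0.069, 551.408], [-0.113, 0.762, -0.638, -405.461], [-0.005, 0.641, 0.767, 560.757], [0.0, 0.0, 0.0, 1.0]] 399.4122847329774
wrist [[1.0, -0.001, 0.002, 525.17], [-0.0, 0.95, 0.313, 80.391], [-0.002, -0.313, 0.95, 373.432], [0.0, 0.0, 0.0, 1.0]] 301.93868725032013
```

View pics/all0.png

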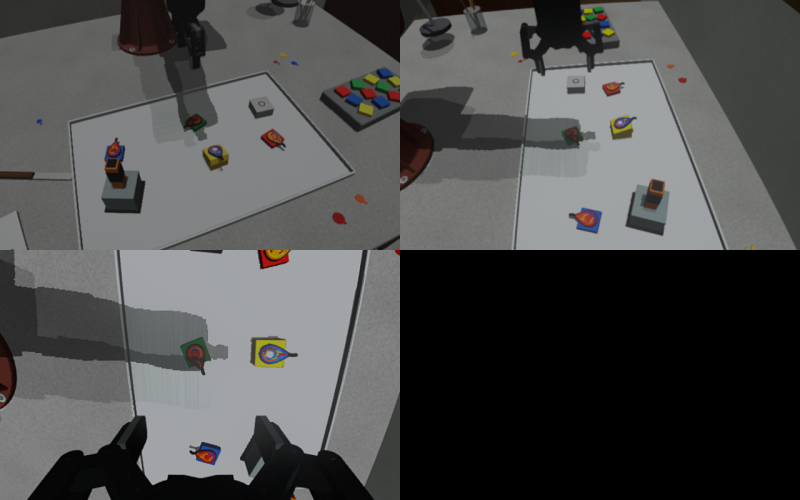

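Run:
```python
from h import *
for n in('scene','side','wrist'):
    im=dict(np.load('pics/'+n+'0.npz')); P=cloud(im); hsv=cv2.cvtColor(im['color'],cv2.COLOR_RGB2HSV)
    H,S,V=[hsv[...,i].astype(int) for i in range(3)]; z=P[...,2]
    tr=(P[...,0]>300)&(P[...,0]<760)&(np.abs(P[...,1])<340)
    def rep(l,m):
        m=m&tr&(z<180)
        if m.sum()<15: return
        # largest component
        k,lab,st,_=cv2.connectedComponentsWithStats(m.astype(np.uint8)); i=1+st[1:,4].argmax(); m=lab==i
        p=P[m]; r=cv2.minAreaRect(p[:,:2].astype(np.float32))
        print(n,l,m.sum(),'rect',np.round(r[0],1),np.round(r[1],1),round(r[2],1),'z',np.nanpercentile(p[:,2],[2,50,98]).round(1),'px',st[i][:4])
    print(n,'tray z',np.nanmedian(z[tr&(z<15)]))
    rep('stand',(z>55)&(z<75)&(S<60)&(P[...,1]<400))
    rep('orange',(S>120)&(H<16)&(z>75)); rep('gaugetop',(z>135))
    rep('ref',(z>28)&(z<40)&(S<60)); rep('yellow',(H>22)&(H<35)&(S>130)&(z>12))
    rep('yblk',(z>26)&(z<70)&(P[...,1]<60)&(P[...,0]>520)&(S>100))
    for c,a,b in(('green',45,80),('blue',105,125),('red',0,8)): rep(c,(H>=a)&(H<=b)&(S>120)&(z<26))
```

```text
scene tray z 1.8229331737857137
scene stand 1667 rect [ 672.6 -217.2] [70.7 71.6] 67.6 z [56.6 61.8 63.9] px [161 273  62  48]
scene orange 302 rect [ 673.7 -216.8] [24.8 25.4] 68.4 z [126.9 138.5 143.5] px [167 254  26  23]
scene gaugetop 420 rect [ 672.6 -216.8] [25.5 27. ] 66.7 z [135.7 142.2 144.3] px [167 253  24  21]
scene ref 680 rect [535.9 218.9] [57.6 57.8] 84.5 z [28.7 31.6 33.8] px [399 154  40  27]
scene yellow 717 rect [659.2  19.9] [66.  49.6] 2.2 z [13.5 35.2 47.4] px [325 231  40  39]
scene yblk 799 rect [658.5  20.2] [67.4 50.3] 1.9 z [27.6 40.3 52.4] px [325 230  40  36]
scene green 180 rect [528.6  21.8] [18.8 44.8] 21.9 z [ 7.5 14.9 18.1] px [305 189  25  21]
scene blue 250 rect [ 543.1 -219.3] [44.9 45.9] 72.1 z [ 9.2 16.3 19.9] px [168 233  31  25]
scene red 215 rect [651.  180.7] [46.  22.4] 13.4 z [ 7.4 15.  20.5] px [418 212  27  25]
side tray z 3.311017904131063
side stand 2126 rect [ 671.1 -217.2] [71.5 70.3] 68.5 z [58.  63.4 65.5] px [370 295  62  65]
side orange 197 rect [ 670.2 -218.1] [24.9 24.9] 69.4 z [137.7 143.1 144.9] px [399 287  25  25]
side ga
[... 714 characters left out ...]
.1] 77.3 z [133.4 141.  143.2] px [465 391   9   9]
wrist gaugetop 53 rect [ 683.4 -209.6] [ 4.4 11.3] 69.8 z [135.2 141.  144.1] px [465 392   9   8]
wrist ref 183 rect [ 638.2 -211.1] [57.3  2.5] 68.9 z [28.1 34.2 39.8] px [393 313  21  36]
wrist yellow 994 rect [649.2  20.4] [49.3 48.6] 2.5 z [30.  37.  46.5] px [407 144  51  44]
wrist yblk 1858 rect [650.2  20.7] [51.8 49.9] 2.5 z [30.3 41.7 51.4] px [407 143  54  45]
wrist green 146 rect [496.7  28.6] [30.6 17.5] 58.7 z [15.5 17.3 19. ] px [289 147  22  24]
wrist blue 273 rect [ 542.1 -219.8] [46.6 45.3] 70.7 z [14.8 17.1 20.1] px [320 312  33  32]
wrist red 592 rect [649.  185.2] [46.3 31.2] 13.3 z [ 7.4 16.4 18.4] px [413   0  49  30]
```

>>> drive_tool([
  [1,-36,24.5,0,0],
  [1,-36,24.5,0,0],
  [1,-36,24.5,0,0],
  [1,-36,24.5,0,0],
  [1,-36,24.5,0,0],
  [1,-37,24.5,0,0],
  [1,0,0,5,-0.149],
  [1,0,0,5,-0.149],
  [1,0,0,5,-0.149],
  [1,0,0,5,-0.149],
  [1,0,0,5,-0.149],
  [1,0,0,5,-0.149],
])

```text
t: 1.35
eef_pos: [671.8, -216.9, 225.6]
tool_rot: [0.329, 0.944, 0.0, -0.0]
wrist_force: [0.2, -0.3, -0.6]
gripper_width: 85.4
```

>>> drive_tool([
  [1,0,0,10,-0.149],
  [1,0,0,10,-0.149],
  [1,0,0,0,0],
  [1,0,0,0,0],
])

```text
t: 1.75
eef_pos: [671.8, -217.0, 206.2]
tool_rot: [0.19, 0.982, 0.0, -0.0]
wrist_force: [-0.1, -0.0, 0.1]
gripper_width: 85.5
```

Run:
```python
from h import *
o=env.get_obs();M=R.from_quat(o['tool_rot']).as_matrix();print(o['joint_pos'].round(2),M.round(3).tolist())
print(o['eef_pos'],'yaw y',np.degrees(np.arctan2(M[1,1],M[0,1])))
im=cam('wrist');P=cloud(im);z=P[...,2]
m=(z>138)&(z<150); k,lab,st,_=cv2.connectedComponentsWithStats(m.astype(np.uint8))
for i in range(1,k):
    if st[i,4]>100:
        r=cv2.minAreaRect(P[lab==i][:,:2].astype(np.float32)); print(st[i],r,np.median(z[lab==i]))
p=np.array([671.5,-217.2,103]); print('delta tool (to grasp pt)',M.T@(p-o['eef_pos'])-[0,0,6])
save(im,'w1')
```

```text
[-0.42  0.68  0.34  1.23 -0.   -0.03] [[-0.927, 0.374, -0.001], [0.374, 0.927, 0.0], [0.001, 0.0, -1.0]]
[ 671.82156752 -216.9515104   206.1620065 ] yaw y 68.0396840676899
[ 300  219   40   39 1488] ((672.7423095703125, -217.89576721191406), (25.916942596435547, 26.37368392944336), 67.99413299560547) 143.43723843059146
delta tool (to grasp pt) [ 0.12956559 -0.3518287  97.16212564]
```

View pics/w1.png

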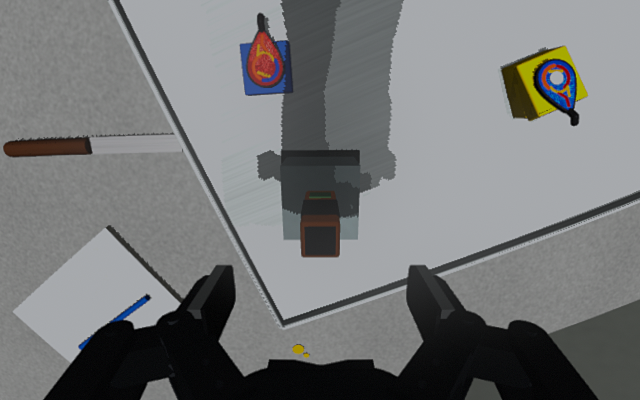

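The wrist view shows the gauge at (320,225), centred between the fingers and squared to them. Next I descend and grip.

>>> drive_tool([
  [1,0,0,20,0],
  [1,0,0,20,0],
  [1,0,0,20,0],
  [1,0,0,20,0],
  [1,0,0,17,0],
  [1,0,0,0,0],
  [-1,0,0,0,0],
  [-1,0,0,0,0],
  [-1,0,0,0,0],
  [-1,0,0,0,0],
  [-1,0,0,0,0],
  [-1,0,0,0,0],
], force=60)

```text
t: 3.0
eef_pos: [672.4, -217.2, 110.2]
tool_rot: [0.188, 0.982, -0.0, 0.001]
wrist_force: [-0.5, 0.6, 5.5]
gripper_width: 25.1
```

>>> drive_tool([
  [-1,0,0,0,0],
  [-1,0,0,0,0],
  [-1,0,0,0,0],
])

```text
t: 3.3
eef_pos: [672.4, -217.2, 110.3]
tool_rot: [0.188, 0.982, -0.0, 0.001]
wrist_force: [-0.0, 0.7, 5.6]
gripper_width: 25.5
```

>>> drive_tool([
  [-1,0,0,-10,0],
  [-1,0,0,-15,0],
  [-1,0,0,-20,0],
  [-1,0,0,-20,0],
  [-1,0,0,-15,0],
  [-1,0,0,0,0],
])

```text
t: 3.9
eef_pos: [673.0, -217.4, 191.9]
tool_rot: [0.188, 0.982, -0.0, 0.002]
wrist_force: [-0.4, 0.2, -2.5]
gripper_width: 25.7
```

>>> drive_tool([
  [-1,20,24.4,0,0],
  [-1,24,29.4,0,0],
  [-1,24,29.4,0,0],
  [-1,24,29.4,0,0],
  [-1,24,29.4,0,0],
  [-1,24,29.4,0,0],
  [-1,24,29.4,0,0],
  [-1,24,29.4,0,0],
  [-1,24,29.4,0,0],
  [-1,24,29.4,0,0],
  [-1,24,29.4,0,0],
  [-1,24,29.4,0,0],
])

```text
t: 5.1
eef_pos: [535.5, 212.5, 188.5]
tool_rot: [0.188, 0.982, -0.0, -0.001]
wrist_force: [0.0, -0.3, -2.7]
gripper_width: 25.4
```

>>> drive_tool([
  [-1,7,5.5,0,0],
  [-1,0,0,0,0],
  [-1,0,0,0,0],
  [-1,0,0,0,0],
])

```text
t: 5.5
eef_pos: [532.7, 217.7, 189.1]
tool_rot: [0.189, 0.982, -0.0, -0.0]
wrist_force: [-1.1, 0.3, -2.4]
gripper_width: 25.3
```

Run:
```python
from h import *
o=env.get_obs();M=R.from_quat(o['tool_rot']).as_matrix();print(o['joint_pos'].round(2),o['wrist_force'],M.round(3).tolist())
print(o['eef_pos'],'yaw y',np.degrees(np.arctan2(M[1,1],M[0,1])))
ims=[cam(n) for n in('scene','side','wrist')]
for n,im in zip('SDW',ims):
    np.savez('pics/r'+n+'.npz',**im)
    P=cloud(im);z=P[...,2];hsv=cv2.cvtColor(im['color'],cv2.COLOR_RGB2HSV)
    m=(z>27)&(z<40)&(hsv[...,1]<70)&(np.hypot(P[...,0]-534,P[...,1]-219)<50)
    if m.sum()>50:
        r=cv2.minAreaRect(P[m][:,:2].astype(np.float32)); print(n,m.sum(),r,np.median(z[m]))
    u=proj(im,[534,219,33]); print(n,u)
b=[]
for im in ims:
    u=proj(im,[534,219,70]).astype(int); x=np.clip(u[0]-70,0,500);y=np.clip(u[1]-90,0,220)
    print(x,y); b.append(cv2.resize(im['color'][y:y+180,x:x+140],(264,340)))
cv2.imwrite('pics/r.png',np.hstack(b)[...,::-1])
```

```text
[ 0.26  0.43 -0.13  1.01 -0.    0.64] [-1.07074736  0.26757177 -2.42952468] [[-0.929, 0.371, -0.0], [0.371, 0.929, -0.0], [0.0, -0.0, -1.0]]
[532.69752808 217.65402759 189.06853954] yaw y 68.2120285054883
S 689 ((535.668701171875, 218.38540649414062), (57.69283676147461, 57.48109817504883), 84.15185546875) 31.551313660874712
S [418.00033498 165.10614229]
D 570 ((532.2280883789062, 218.33367919921875), (60.38927459716797, 56.159061431884766), 83.9552230834961) 33.33667726449323
D [281.443808   129.77226299]
W 3195 ((535.7696533203125, 218.6788330078125), (56.1392707824707, 56.20076370239258), 84.92916107177734) 33.060499683123226
W [322.30394335 198.89535508]
351 60
209 25
252 121
```

View pics/r.png

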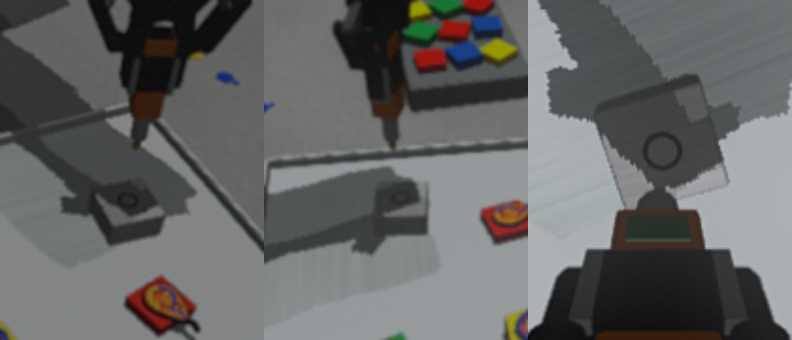

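>>> drive_tool([
  [-1,-2,2.4,10,0],
  [-1,0,0,20,0],
  [-1,0,0,18,0],
  [-1,0,0,10,0],
  [-1,0,0,4,0],
  [-1,0,0,0,0],
  [-1,0,0,0,0],
])

```text
t: 6.35
eef_pos: [535.5, 220.5, 127.9]
tool_rot: [0.188, 0.982, 0.0, 0.0]
wrist_force: [0.6, 0.6, -2.7]
gripper_width: 25.2
```

Run:
```python
from h import *
o=env.get_obs();print(o['eef_pos'],o['wrist_force'])
ims=[cam(n) for n in('scene','side','wrist')]; b=[]
for im in ims:
    u=proj(im,[535.8,218.6,45]).astype(int); x,y=u[0]-35,u[1]-45
    b.append(cv2.resize(im['color'][y:y+80,x:x+70],(264,302),interpolation=cv2.INTER_CUBIC))
cv2.imwrite('pics/r2.png',np.hstack(b)[...,::-1])
```

```text
[535.52131765 220.47441439 127.89988744] [ 0.58946378  0.57232048 -2.65771118]
```

View pics/r2.png

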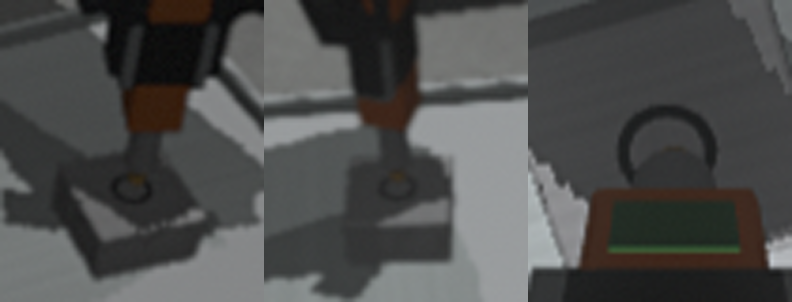

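>>> drive_tool([
  [-1,-0.5,-1.3,0,0],
  [-1,0,0,2,0],
  [-1,0,0,2,0],
  [-1,0,0,2,0],
  [-1,0,0,0,0],
])

```text
t: 7.0
eef_pos: [535.1, 219.0, 121.2]
tool_rot: [0.188, 0.982, 0.0, 0.0]
wrist_force: [0.1, -0.1, -0.6]
gripper_width: 25.4
```

>>> drive_tool([
  [-1,0,0,1,0],
  [-1,0,0,0,0],
])

```text
t: 7.2
eef_pos: [535.1, 219.0, 120.3]
tool_rot: [0.188, 0.982, 0.0, 0.0]
wrist_force: [0.5, -0.2, 1.0]
gripper_width: 25.3
```

>>> drive_tool([
  [-1,0,0,0,0],
  [-1,0,0,0,0],
  [-1,0,0,0,0],
])

```text
t: 7.5
eef_pos: [535.1, 219.0, 120.4]
tool_rot: [0.188, 0.982, 0.0, 0.0]
wrist_force: [1.7, -0.4, 0.6]
gripper_width: 25.1
```

Run:
```python
from h import *
ims=[cam(n) for n in('scene','side','wrist')]; b=[]
print(env.get_obs()['wrist_force'],env.get_obs()['eef_pos'])
for im in ims:
    u=proj(im,[535.8,218.6,45]).astype(int); x,y=u[0]-35,u[1]-45
    b.append(cv2.resize(im['color'][y:y+80,x:x+70],(264,302),interpolation=cv2.INTER_CUBIC))
cv2.imwrite('pics/r3.png',np.hstack(b)[...,::-1])
```

```text
[ 0.55151781 -1.00721347 -0.02394153] [535.10259914 218.96050305 120.34574255]
```

View pics/r3.png

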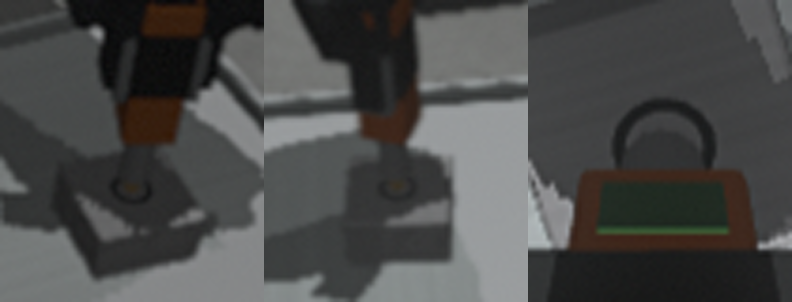

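Tip centred in the ring with about 3 N. I'll hold a little longer, then lift, yaw and move beside the reference block. There I'll push the nose against the block's edge with a light grip, so the gauge turns 18° between the pads.

>>> drive_tool([
  [-1,0,0,0,0],
  [-1,0,0,0,0],
  [-1,0,0,0,0],
  [-1,0,0,-10,0],
  [-1,0,0,-20,0],
  [-1,0,0,0,-0.145],
  [-1,0,0,0,-0.145],
  [-1,-20,0,0,0],
  [-1,-30,0,0,0],
  [-1,0,0,0,0],
  [-1,0,0,0,0],
])

```text
t: 8.75
eef_pos: [584.6, 214.3, 150.2]
tool_rot: [0.045, 0.999, -0.0, -0.001]
wrist_force: [-0.9, -0.5, -2.3]
gripper_width: 25.3
```

>>> drive_tool([
  [-1,0,0,20,0],
  [-1,0,0,20,0],
  [-1,0,0,12,0],
  [-1,0,0,0,0],
  [-1,0,0,0,0],
], force=20)

```text
t: 9.25
eef_pos: [584.6, 214.7, 98.8]
tool_rot: [0.044, 0.999, 0.0, -0.0]
wrist_force: [-0.5, -0.5, -2.7]
gripper_width: 25.3
```

Run:
```python
from h import *
o=env.get_obs();M=R.from_quat(o['tool_rot']).as_matrix();print(o['eef_pos'],o['wrist_force'],o['joint_pos'].round(2),'y',np.degrees(np.arctan2(M[1,1],M[0,1])))
```

```text
[584.6022371  214.65384639  98.81927271] [-0.50844537 -0.54329383 -2.68096605] [ 0.23  0.59 -0.11  0.87  0.    0.32] y 84.92515656812674
```

>>> drive_tool([
  [-1,8,0,0,0],
  [-1,4,0,0,0],
  [-1,3,0,0,0],
  [-1,3,0,0,0],
  [-1,3,0,0,0],
  [-1,0,0,0,0],
])

```text
t: 9.85
eef_pos: [566.5, 216.2, 99.5]
tool_rot: [0.045, 0.999, -0.0, 0.003]
wrist_force: [7.9, -2.3, -5.1]
gripper_width: 25.1
```

>>> drive_tool([
  [-1,3,0,0,0],
  [-1,3,0,0,0],
  [-1,0,0,0,0],
])

```text
t: 10.15
eef_pos: [560.8, 216.8, 99.7]
tool_rot: [0.045, 0.999, -0.0, 0.003]
wrist_force: [8.1, -2.1, -3.2]
gripper_width: 25.6
```

```bash
cat > tilt.py <<'E'
from h import *
def tilt(tag,force_y=None):
    o=env.get_obs();M=R.from_quat(o['tool_rot']).as_matrix();c=np.array(o['eef_pos'])
    ims=[cam(n) for n in('scene','side','wrist')]
    for n,im in zip('SDW',ims):
        np.savez(f'pics/{tag}{n}.npz',**im)
        P=cloud(im); hsv=cv2.cvtColor(im['color'],cv2.COLOR_RGB2HSV)
        L=(P-c)@M   # tool coords
        m=(hsv[...,0]<14)&(hsv[...,1]>100)&(np.abs(L[...,0])<45)&(np.abs(L[...,1])<25)&(L[...,2]>-50)&(L[...,2]<65)
        p=P[m]
        print(n,m.sum(),np.nanmean(L[m],0).round(1))
        if m.sum()>40:
            q=p-np.nanmean(p,0)
            w,V=np.linalg.eigh(q.T@q/len(q)); print('  sd',np.sqrt(w).round(1),'axes(tool)',(M.T@V).T.round(3).tolist())
    return o,M,ims
E
python3 - <<'E'
from tilt import *
o,M,ims=tilt('t1'); print(o['eef_pos'],o['wrist_force'])
b=[]
for im in ims:
    u=proj(im,o['eef_pos']-[0,0,30]).astype(int); x,y=np.clip(u[0]-50,0,540),np.clip(u[1]-60,0,280)
    b.append(cv2.resize(im['color'][y:y+120,x:x+100],(264,317),interpolation=cv2.INTER_CUBIC)); print(x,y)
cv2.imwrite('pics/t1.png',np.hstack(b)[...,::-1])
E
```

```text
S 365 [-13.1  -1.9   8.8]
  sd [ 4.2  8.  29.2] axes(tool) [[-0.985, -0.136, -0.105], [-0.145, 0.987, 0.075], [0.094, 0.09, -0.992]]
D 87 [ -5.2 -12.1  34. ]
  sd [1.2 5.1 8. ] axes(tool) [[0.055, 0.998, -0.015], [-0.692, 0.049, 0.72], [0.72, -0.029, 0.693]]
W 2567 [ 11.4   0.4 -21.3]
  sd [ 4.8  8.5 18.7] axes(tool) [[-0.999, 0.002, -0.051], [0.002, 1.0, 0.004], [0.051, 0.004, -0.999]]
[560.78900602 216.7506594   99.68683286] [ 8.05803863 -2.13957232 -3.174113  ]
377 100
243 54
270 202
```

View pics/t1.png

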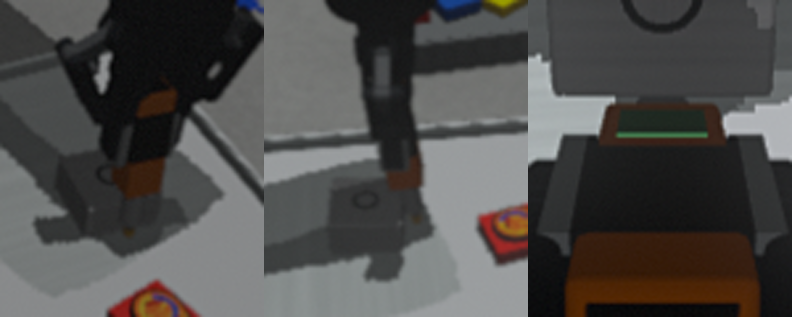

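>>> drive_tool([
  [-1,3,0,0,0],
  [-1,3,0,0,0],
  [-1,2.2,0,0,0],
  [-1,0,0,0,0],
])

```text
t: 10.7
eef_pos: [552.6, 217.6, 99.7]
tool_rot: [0.045, 0.999, 0.0, 0.003]
wrist_force: [7.9, -0.9, -3.6]
gripper_width: 25.7
```

>>> drive_tool([
  [-1,0,0,0,0],
  [-1,0,0,0,0],
  [-1,0,0,0,0],
  [-1,-6,0,0,0],
  [-1,-12,0,-10,0],
  [-1,0,0,-30,0],
  [-1,0,0,-30,-0.06],
  [-1,0,0,0,-0.06],
  [-1,0,0,0,0],
  [-1,0,0,0,0],
], force=60)

```text
t: 11.7
eef_pos: [567.0, 216.0, 167.8]
tool_rot: [-0.015, 1.0, -0.0, -0.001]
wrist_force: [-0.1, 0.3, -1.4]
gripper_width: 25.3
```

```bash
cat >> tilt.py <<'E'
def ransac(p,it=400,t=0.8,seed=0):
    g=np.random.default_rng(seed);best=None
    for _ in range(it):
        a,b,c=p[g.choice(len(p),3,False)]; n=np.cross(b-a,c-a)
        if np.linalg.norm(n)<20: continue
        n/=np.linalg.norm(n); k=np.abs((p-a)@n)<t
        if best is None or k.sum()>best.sum(): best=k
    q=p[best]; c=q.mean(0); n=np.linalg.svd(q-c)[2][2]; return n,c,best
def faces(ims,o,zr=(-50,60)):
    M=R.from_quat(o['tool_rot']).as_matrix();c=np.array(o['eef_pos'])
    for n,im in zip('SDW',ims):
        P=cloud(im); hsv=cv2.cvtColor(im['color'],cv2.COLOR_RGB2HSV); L=(P-c)@M
        m=(hsv[...,0]<14)&(hsv[...,1]>100)&(np.abs(L[...,0])<45)&(np.abs(L[...,1])<25)&(L[...,2]>zr[0])&(L[...,2]<zr[1])
        p=L[m]
        for i in range(3):
            if len(p)<60: break
            v,cc,k=ransac(p); print(n,i,k.sum(),'normal(tool)',v.round(3),'c',cc.round(1),'tilt_xz deg',round(np.degrees(np.arctan2(v[2],v[0])),1)); p=p[~k]
E
python3 - <<'E'
from tilt import *
o=env.get_obs();ims=[cam(n) for n in('scene','side','wrist')]
print(o['eef_pos'],o['wrist_force']);faces(ims,o)
for n,im in zip('SDW',ims): np.savez(f'pics/t2{n}.npz',**im)
b=[]
for im in ims:
    u=proj(im,o['eef_pos']-[0,0,30]).astype(int); x,y=np.clip(u[0]-50,0,540),np.clip(u[1]-60,0,280)
    b.append(cv2.resize(im['color'][y:y+120,x:x+100],(264,317),interpolation=cv2.INTER_CUBIC)); print(x,y)
cv2.imwrite('pics/t2.png',np.hstack(b)[...,::-1])
E
```

```text
[567.03437684 215.98062594 167.75721101] [-0.05927937  0.33530343 -1.42714061]
S 0 206 normal(tool) [-0.973  0.035 -0.229] c [-15.2   0.4   4.8] tilt_xz deg -166.7
S 1 75 normal(tool) [-0.006 -0.999  0.036] c [-12.8 -12.2  29.1] tilt_xz deg 98.7
S 2 67 normal(tool) [ 0.973 -0.032  0.227] c [-18.3   1.9  12.7] tilt_xz deg 13.1
D 0 83 normal(tool) [0.021 1.    0.009] c [ -6.2 -11.3  24.3] tilt_xz deg 24.1
D 1 29 normal(tool) [ 0.003 -1.     0.008] c [ -7.9 -12.8  24.7] tilt_xz deg 67.4
W 0 1096 normal(tool) [ 0.987 -0.007  0.159] c [ 16.4  -0.3 -23.5] tilt_xz deg 9.2
W 1 668 normal(tool) [ 0.224  0.009 -0.975] c [ 10.6   1.2 -29.9] tilt_xz deg -77.1
W 2 180 normal(tool) [ 0.213  0.003 -0.977] c [  9.2  -1.4 -29. ] tilt_xz deg -77.7
386 72
244 25
270 203
```

View pics/t2.png

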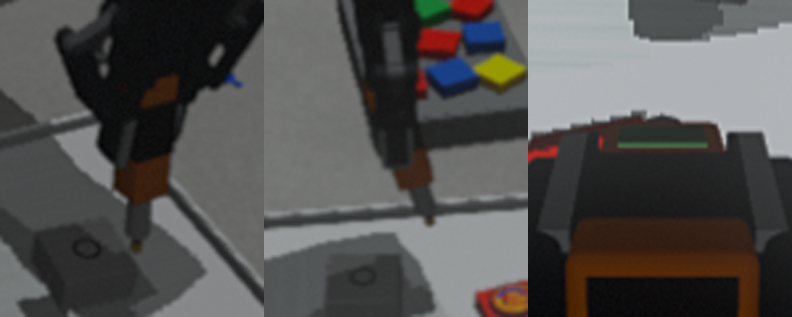

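Run:
```python
from tilt import *
q=[.189,.982,0,0]; q=(np.array(q)/np.linalg.norm(q))
print('upright');faces([dict(np.load(f'pics/r{n}.npz')) for n in 'SDW'],dict(eef_pos=[532.7,217.65,189.07],tool_rot=q))
q=np.array([.045,.999,0,.003]);q/=np.linalg.norm(q)
print('t1');faces([dict(np.load(f'pics/t1{n}.npz')) for n in 'SDW'],dict(eef_pos=[560.8,216.75,99.7],tool_rot=q))
im=dict(np.load('pics/t2D.npz'));save(im,'t2side',(240,20,360,150),5)
# holder face from the start pictures
for n in('scene','side','wrist'):
    im=dict(np.load('pics/'+n+'0.npz')); P=cloud(im); hsv=cv2.cvtColor(im['color'],cv2.COLOR_RGB2HSV)
    m=(np.abs(P[...,0]-650)<24)&(np.abs(P[...,1]-20)<23)&(P[...,2]>26)&(P[...,2]<70)&(hsv[...,0]>20)&(hsv[...,0]<35)&(hsv[...,1]>120)
    v,c,k=ransac(P[m]); v*=np.sign(v[2]); print(n,m.sum(),k.sum(),v.round(3),c.round(1),'slope',np.degrees(np.arccos(v[2])).round(1),'az',np.degrees(np.arctan2(-v[1],-v[0])).round(1))
    w=(np.abs(P[...,0]-650)<24)&(np.abs(P[...,1]-20)<23)&(P[...,2]>35)&(hsv[...,1]<60)&(hsv[...,2]>110)
    K,lab,st,cen=cv2.connectedComponentsWithStats(w.astype(np.uint8))
    for i in range(1,K):
        if st[i,4]>12: print('  dot',st[i],cen[i].round(1),np.nanmean(P[lab==i],0).round(1))
```

```text
upright
S 0 205 normal(tool) [-1.     0.005  0.006] c [-12.6  -0.7  11.1] tilt_xz deg 179.6
S 1 75 normal(tool) [-1.    -0.013 -0.002] c [-10.9  -0.9   0.1] tilt_xz deg -179.9
S 2 74 normal(tool) [ 1.    -0.009 -0.007] c [-13.9   0.8   7.3] tilt_xz deg -0.4
D 0 92 normal(tool) [0.999 0.051 0.008] c [-11.5  -4.   -2.2] tilt_xz deg 0.4
D 1 66 normal(tool) [-0.026 -0.999  0.022] c [ -2.  -13.4  29.3] tilt_xz deg 139.7
D 2 22 normal(tool) [0.005 1.    0.023] c [ -2. -14.  21.] tilt_xz deg 77.7
W 0 1851 normal(tool) [-1.    -0.001 -0.   ] c [ 12.    0.5 -17.7] tilt_xz deg -180.0
W 1 584 normal(tool) [-0.022  0.    -1.   ] c [  6.4   0.9 -32.7] tilt_xz deg -91.2
W 2 164 normal(tool) [-1.     0.001  0.013] c [ 10.7   0.1 -28.2] tilt_xz deg 179.2
t1
S 0 171 normal(tool) [-0.992 -0.013 -0.128] c [-14.4  -0.5   8.4] tilt_xz deg -172.6
S 1 66 normal(tool) [-0.991 -0.018 -0.13 ] c [-14.9  -2.1   1.3] tilt_xz deg -172.6
S 2 51 normal(tool) [-0.991 -0.009 -0.13 ] c [-13.5   0.9  10.8] tilt_xz deg -172.5
D 0 49 normal(tool) [0.091 0.996 0.023] c [ -5.4 -12.   33.9] tilt_xz deg 14.4
W 0 1599 normal(tool) [0.992 0.002 0.125] c [ 13.3   0.2 -15.4] tilt_xz deg 7.2
W 1 575 normal(tool) [ 0.157  0.006 -0.988] c [  9.1   0.8 -31.3] tilt_xz deg -81.0
W 2 143 normal(tool) [ 0.17  -0.108 -0.98 ] c [  7.   -2.2 -31.3] tilt_xz deg -80.1
scene 253 156 [-0.297 -0.012  0.955] [655.8  15.9  39.7] slope 17.3 az 2.4
  dot [340 237   8   5  29] [343.4 238.8] [646.7  20.9  42.6]
side 242 135 [-0.323 -0.024  0.946] [647.8  12.7  38.9] slope 18.9 az 4.3
  dot [349 193   6   6  29] [351.4 195.8] [644.4  21.6  44. ]
wrist 876 536 [-0.305 -0.011  0.952] [647.6  19.9  38.2] slope 17.8 az 2.0
  dot [426 162  11  10  89] [431.4 166.5] [647.3  20.4  43.8]
```

View pics/t2side.png

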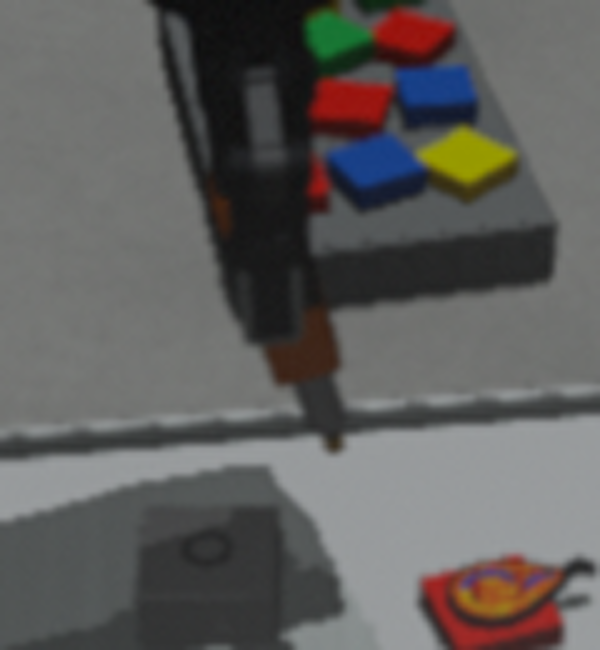

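>>> drive_tool([
  [-1,0,0,25,0.06],
  [-1,0,0,25,0.06],
  [-1,0,0,18,0],
  [-1,7,0,0,0],
  [-1,3,0,0,0],
  [-1,3,0,0,0],
  [-1,3,0,0,0],
  [-1,3,0,0,0],
  [-1,3,0,0,0],
  [-1,0,0,0,0],
], force=20)

```text
t: 12.85
eef_pos: [549.0, 218.2, 102.3]
tool_rot: [0.045, 0.999, 0.0, 0.004]
wrist_force: [6.5, -0.4, -2.3]
gripper_width: 25.1
```

>>> drive_tool([
  [-1,0,0,0,0],
  [-1,0,0,0,0],
  [-1,0,0,0,0],
  [-1,-6,0,0,0],
  [-1,-14,0,-10,0],
  [-1,0,0,-30,0],
  [-1,0,0,-30,-0.06],
  [-1,0,0,0,-0.06],
  [-1,0,0,0,0],
  [-1,0,0,0,0],
], force=60)

```text
t: 13.85
eef_pos: [565.2, 216.1, 169.9]
tool_rot: [-0.015, 1.0, -0.0, -0.001]
wrist_force: [-0.6, 0.2, -3.4]
gripper_width: 25.3
```

```bash
cat > chk.py <<'E'
import sys
from tilt import *
o=env.get_obs();ims=[cam(n) for n in('scene','side','wrist')]
M=R.from_quat(o['tool_rot']).as_matrix()
print(o['eef_pos'],o['wrist_force'],'y',np.degrees(np.arctan2(M[1,1],M[0,1])),'tool z',M[:,2].round(3));faces(ims,o)
for n,im in zip('SDW',ims): np.savez(f'pics/{sys.argv[1]}{n}.npz',**im)
E
python3 chk.py t3
```

```text
[565.16162528 216.14227476 169.90323231] [-0.59692993  0.1953472  -3.37684353] y 91.68903535523226 tool z [-0.001 -0.    -1.   ]
S 0 175 normal(tool) [ 0.959 -0.054  0.277] c [-16.7   0.5   7.6] tilt_xz deg 16.1
S 1 83 normal(tool) [ 0.006 -1.     0.013] c [-14.2 -12.   27.5] tilt_xz deg 64.9
S 2 78 normal(tool) [-0.97   0.071 -0.234] c [-17.   -0.9   9.8] tilt_xz deg -166.4
D 0 81 normal(tool) [ 0.022 -1.     0.009] c [ -7.4 -11.5  22.9] tilt_xz deg 21.6
D 1 31 normal(tool) [0.174 0.977 0.125] c [ -9.3 -10.8  23. ] tilt_xz deg 35.8
W 0 1024 normal(tool) [ 0.981 -0.007  0.192] c [ 17.2  -0.2 -23. ] tilt_xz deg 11.1
W 1 724 normal(tool) [ 0.253  0.008 -0.967] c [ 10.1   1.1 -29.7] tilt_xz deg -75.3
W 2 205 normal(tool) [ 0.259  0.007 -0.966] c [  6.7   1.5 -31.8] tilt_xz deg -75.0
```

>>> drive_tool([
  [-1,0,0,25,0.06],
  [-1,0,0,25,0.06],
  [-1,0,0,20,0],
  [-1,7,0,0,0],
  [-1,3,0,0,0],
  [-1,3,0,0,0],
  [-1,3,0,0,0],
  [-1,3,0,0,0],
  [-1,3,0,0,0],
  [-1,2,0,0,0],
  [-1,0,0,0,0],
], force=20)

```text
t: 15.1
eef_pos: [545.1, 218.6, 102.3]
tool_rot: [0.045, 0.999, 0.0, 0.004]
wrist_force: [8.4, -0.7, -1.1]
gripper_width: 25.6
```

>>> drive_tool([
  [-1,0,0,0,0],
  [-1,0,0,0,0],
  [-1,0,0,0,0],
  [-1,-6,0,0,0],
  [-1,-14,0,-10,0],
  [-1,0,0,-30,0],
  [-1,0,0,-30,-0.06],
  [-1,0,0,0,-0.07],
  [-1,0,0,0,0],
  [-1,0,0,0,0],
], force=60)

```text
t: 16.1
eef_pos: [561.2, 216.5, 169.9]
tool_rot: [-0.02, 1.0, -0.0, -0.001]
wrist_force: [-0.0, 0.3, -1.8]
gripper_width: 25.1
```

```bash
python3 chk.py t4
```

```text
[561.18409382 216.50505748 169.90251037] [-0.00592327  0.25885915 -1.80610108] y 92.24886488834778 tool z [-0.001 -0.    -1.   ]
S 0 195 normal(tool) [-0.947  0.036 -0.32 ] c [-16.2   1.2   3.5] tilt_xz deg -161.3
S 1 81 normal(tool) [-0.04  -0.999  0.017] c [-16.1 -12.2  26.3] tilt_xz deg 157.4
S 2 60 normal(tool) [-0.946 -0.028 -0.322] c [-20.1  -0.4  19.3] tilt_xz deg -161.2
D 0 87 normal(tool) [ 0.021 -1.     0.014] c [ -7.6 -11.5  22.4] tilt_xz deg 33.4
D 1 32 normal(tool) [ 0.029 -1.     0.012] c [-14.1 -10.1  28.2] tilt_xz deg 23.4
W 0 1021 normal(tool) [ 0.308 -0.012 -0.951] c [ 12.2   0.2 -28.8] tilt_xz deg -72.1
W 1 655 normal(tool) [0.965 0.003 0.264] c [ 18.   -0.  -21.3] tilt_xz deg 15.3
W 2 243 normal(tool) [ 0.308  0.11  -0.945] c [  9.    1.6 -29.8] tilt_xz deg -71.9
```

>>> drive_tool([
  [-1,-7.2,-33.3,0,0],
  [-1,-7.2,-33.3,0,0],
  [-1,-7.2,-33.3,0,0],
  [-1,-7.2,-33.3,0,0],
  [-1,-7.2,-33.3,0,0],
  [-1,-7.2,-33.3,0,0],
  [-1,0,0,14,0],
  [-1,0,0,10,0],
  [-1,0,0,0,0],
  [-1,0,0,0,0],
  [-1,0,0,0,0],
])

```text
t: 17.35
eef_pos: [613.2, 19.5, 146.7]
tool_rot: [-0.021, 1.0, -0.0, 0.0]
wrist_force: [-0.0, -0.7, -1.9]
gripper_width: 25.3
```

```bash
python3 chk.py h1
python3 - <<'E'
from tilt import *
o=env.get_obs();M=R.from_quat(o['tool_rot']).as_matrix();c=np.array(o['eef_pos'])
tip=c+M@[-30.6,.5,87.6]; print('tip',tip)
b=[]
for n in 'SDW':
    im=dict(np.load(f'pics/h1{n}.npz')); P=cloud(im); hsv=cv2.cvtColor(im['color'],cv2.COLOR_RGB2HSV)
    w=(np.abs(P[...,0]-647)<12)&(np.abs(P[...,1]-20.5)<12)&(P[...,2]>37)&(P[...,2]<50)&(hsv[...,1]<70)&(hsv[...,2]>90)
    print(n,'dot',w.sum(),np.nanmean(P[w],0).round(1),'tip px',proj(im,tip).round(1),'dot px',proj(im,[647.2,20.5,43.8]).round(1))
    u=proj(im,tip).astype(int); x,y=np.clip(u[0]-30,0,580),np.clip(u[1]-40,0,328); print(x,y)
    b.append(cv2.resize(im['color'][y:y+72,x:x+60],(264,317),interpolation=cv2.INTER_CUBIC))
cv2.imwrite('pics/h1.png',np.hstack(b)[...,::-1])
E
```

```text
[613.21839486  19.47228112 146.72546994] [-0.0304306 -0.6595811 -1.9019498] y 92.41649513964784 tool z [ 0. -0. -1.]
S 0 276 normal(tool) [ 0.951 -0.025  0.308] c [-17.8   0.3   8.9] tilt_xz deg 17.9
S 1 79 normal(tool) [-0.962  0.031 -0.271] c [-17.3  -2.1   8.2] tilt_xz deg -164.3
S 2 59 normal(tool) [-0.936  0.019 -0.35 ] c [-16.9   1.    5.2] tilt_xz deg -159.5
D 0 93 normal(tool) [0.026 0.999 0.019] c [-10.1 -12.5  22.8] tilt_xz deg 35.5
W 0 1134 normal(tool) [-0.318  0.009  0.948] c [ 11.    0.2 -29.5] tilt_xz deg 108.5
W 1 699 normal(tool) [ 0.951 -0.     0.309] c [ 16.   -0.2 -16.4] tilt_xz deg 18.0
W 2 300 normal(tool) [ 0.325 -0.004 -0.946] c [ 10.2  -1.6 -31. ] tilt_xz deg -71.0
tip [643.95866633  20.94976632  59.24465331]
S dot 42 [649.  20.  43.] tip px [343.1 230.9] dot px [343.3 238.6]
313 190
D dot 43 [647.2  20.6  44.7] tip px [351.6 190.2] dot px [353.1 196.2]
321 150
W dot 49 [645.   20.   42.8] tip px [321.1 262. ] dot px [320.3 256.4]
291 222
```

View pics/h1.png

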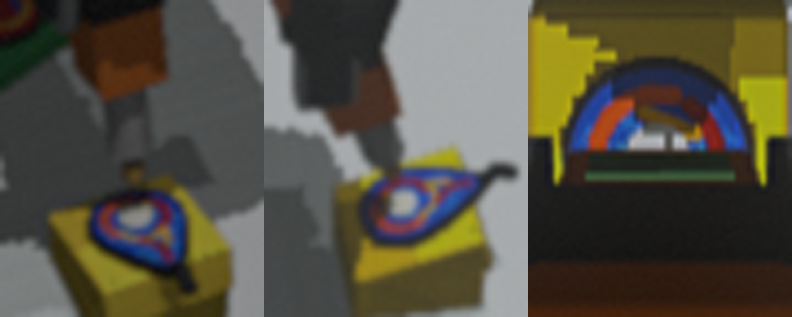

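>>> drive_tool([
  [-1,-0.5,0.2,3,0],
  [-1,-0.5,0.2,3,0],
  [-1,-0.5,0,3,0],
  [-1,-0.5,0,2.6,0],
  [-1,0,0,0,0],
  [-1,0,0,0,0],
])

```text
t: 18.1
eef_pos: [615.0, 19.2, 134.6]
tool_rot: [-0.021, 1.0, 0.0, -0.0]
wrist_force: [0.2, -0.3, -1.6]
gripper_width: 25.5
```

```bash
cat > near.py <<'E'
import sys
from tilt import *
o=env.get_obs();M=R.from_quat(o['tool_rot']).as_matrix();c=np.array(o['eef_pos'])
tip=c+M@[-30.6,.5,87.6]; print('tcp',c,'tip',tip.round(1),o['wrist_force'])
b=[]
for n in('scene','side','wrist'):
    im=cam(n); d=[647.2,20.7,43.8]
    print(n,'tip px',proj(im,tip).round(1),'dot px',proj(im,d).round(1))
    u=proj(im,d).astype(int); x,y=u[0]-22,u[1]-30; print(x,y)
    b.append(cv2.resize(im['color'][y:y+52,x:x+44],(264,312),interpolation=cv2.INTER_CUBIC))
cv2.imwrite(f'pics/{sys.argv[1]}.png',np.hstack(b)[...,::-1])
E
python3 near.py n1
```

```text
tcp [615.01468636  19.20109888 134.56292139] tip [645.5  21.   47. ] [ 0.1730156  -0.33645835 -1.5912239 ]
scene tip px [343.3 236.5] dot px [343.4 238.6]
321 208
side tip px [352.2 194.9] dot px [353.1 196.1]
331 166
wrist tip px [321.2 261.8] dot px [320.8 261.7]
298 231
```

View pics/n1.png

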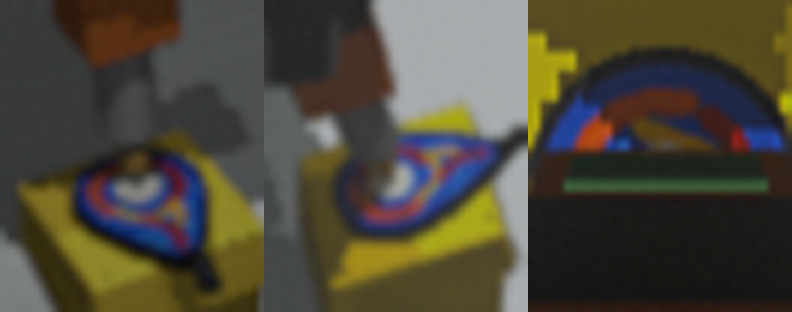

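The scene crop puts the tip end at about (343.7,236.3), with the dot at (343.4,238.8). In the side view the tip end is near (350.8,195) and the dot at (351.4,195.8). Both pairs agree with the predicted offset to about half a pixel, so I'll press along the face normal in small steps.

>>> drive_tool([
  [-1,-0.9,-0.2,1,0],
  [-1,-0.5,0,1.55,0],
  [-1,-0.5,0,1.55,0],
  [-1,-0.5,0,1.55,0],
  [-1,0,0,0,0],
  [-1,0,0,0,0],
])

```text
t: 18.85
eef_pos: [617.5, 19.1, 129.1]
tool_rot: [-0.021, 1.0, -0.0, 0.0]
wrist_force: [-0.4, 0.3, -1.3]
gripper_width: 25.1
```

>>> drive_tool([
  [-1,0,0,0,0],
])

```text
t: 18.95
eef_pos: [617.5, 19.1, 129.2]
tool_rot: [-0.021, 1.0, -0.0, 0.0]
wrist_force: [-0.6, 0.2, -0.4]
gripper_width: 25.4
```

>>> drive_tool([
  [-1,0,0,0,0],
])

```text
t: 19.05
eef_pos: [617.5, 19.1, 129.1]
tool_rot: [-0.021, 1.0, -0.0, 0.0]
wrist_force: [-0.3, 0.5, -1.2]
gripper_width: 25.2
```

>>> drive_tool([
  [-1,0,0,0,0],
])

```text
t: 19.15
eef_pos: [617.5, 19.1, 129.1]
tool_rot: [-0.021, 1.0, -0.0, 0.0]
wrist_force: [-0.1, 0.1, -0.6]
gripper_width: 25.1
```

>>> drive_tool([
  [-1,-0.45,0,1.35,0],
  [-1,-0.4,0,1.3,0],
  [-1,0,0,0,0],
  [-1,0,0,0,0],
])

```text
t: 19.55
eef_pos: [618.4, 19.2, 126.4]
tool_rot: [-0.021, 1.0, 0.0, 0.0]
wrist_force: [-1.2, -0.2, 0.6]
gripper_width: 25.3
```

>>> drive_tool([
  [-1,0,0,0,0],
])

```text
t: 19.65
eef_pos: [618.4, 19.2, 126.5]
tool_rot: [-0.021, 1.0, 0.0, 0.0]
wrist_force: [-2.1, 0.1, 0.4]
gripper_width: 25.5
```

>>> drive_tool([
  [-1,0,0,0,0],
])

```text
t: 19.75
eef_pos: [618.3, 19.2, 126.5]
tool_rot: [-0.021, 1.0, -0.0, 0.0]
wrist_force: [-0.0, -0.5, -0.1]
gripper_width: 25.4
```

>>> drive_tool([
  [-1,0,0,0,0],
])

```text
t: 19.85
eef_pos: [618.3, 19.2, 126.4]
tool_rot: [-0.021, 1.0, 0.0, 0.0]
wrist_force: [0.1, -0.2, 0.8]
gripper_width: 25.3
```

>>> drive_tool([
  [-1,0,0,0,0],
])

```text
t: 19.95
eef_pos: [618.4, 19.2, 126.4]
tool_rot: [-0.021, 1.0, -0.0, 0.0]
wrist_force: [-0.5, -0.3, 0.8]
gripper_width: 25.3
```

```bash
python3 near.py n2; python3 chk.py p
python3 - <<'E'
from h import *
# circle-fit view: axial length of exposed tip is seen in picture; average force
f=[]
for _ in range(6): get_image('side'); f.append(env.get_obs()['wrist_force'])
print(np.mean(f,0),np.std(f,0))
E
```

```text
tcp [618.35313838  19.15827304 126.43765269] tip [648.9  20.9  38.8] [-0.46946489 -0.27503579  0.7892689 ]
scene tip px [343.9 241.3] dot px [343.4 238.6]
321 208
side tip px [353.9 197.8] dot px [353.1 196.1]
331 166
wrist tip px [321.2 262.1] dot px [321.  263.3]
298 233
[618.33571502  19.16847505 126.38460839] [-0.7337822   0.12914012  1.44097983] y 92.36133815820824 tool z [-0.  0. -1.]
S 0 265 normal(tool) [ 0.951 -0.013  0.309] c [-18.    0.3   9.1] tilt_xz deg 18.0
S 1 103 normal(tool) [-0.95   0.01  -0.312] c [-16.7  -0.9   9. ] tilt_xz deg -161.8
S 2 50 normal(tool) [-0.007 -1.     0.002] c [-15.5 -12.9  27.4] tilt_xz deg 165.2
D 0 84 normal(tool) [-0.021  1.     0.   ] c [ -9.6 -12.4  24.1] tilt_xz deg 179.8
W 0 1065 normal(tool) [ 0.302  0.013 -0.953] c [ 11.4  -0.3 -29.1] tilt_xz deg -72.4
W 1 739 normal(tool) [ 0.95  -0.001  0.311] c [ 15.8  -0.1 -14.9] tilt_xz deg 18.1
W 2 419 normal(tool) [ 0.305  0.013 -0.952] c [  8.4   1.6 -31.3] tilt_xz deg -72.2
[-0.77858523 -0.32130858  0.0807849 ] [0.34525296 0.45091788 0.34270101]
```

View pics/n2.png

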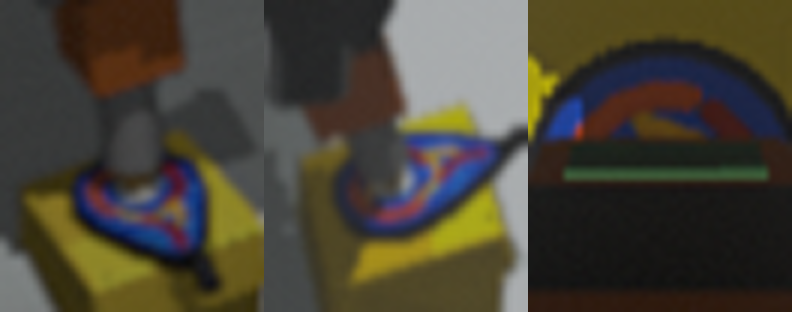

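Run:
```python
from h import *
b=[]
for n,f,(u,v) in(('scene','p'+'S',(343.4,238.8)),('side','pD',(351.4,195.8))):
    for src in('pics/'+n+'0.npz','pics/'+f+'.npz'):
        im=np.load(src)['color']; x,y=int(u)-10,int(v)-14
        c=cv2.resize(im[y:y+24,x:x+20],None,fx=10,fy=10,interpolation=cv2.INTER_NEAREST)
        c=np.clip(c.astype(int)*1.6,0,255).astype(np.uint8)
        p=(int((u-x+.5)*10),int((v-y+.5)*10)); cv2.drawMarker(c,p,(0,255,0),0,10,1); b.append(c)
cv2.imwrite('pics/z.png',np.hstack(b)[...,::-1])
```

```text
(no output)
```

View pics/z.png

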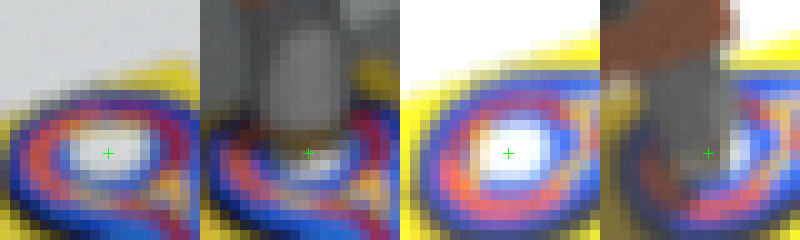

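Run:
```python
from tilt import *
o=env.get_obs();M=R.from_quat(o['tool_rot']).as_matrix();c=np.array(o['eef_pos']);th=np.radians(18)
a=np.array([-np.sin(th),0,np.cos(th)])
for n,f,(u,v) in(('scene','pS',(343.4,238.8)),('side','pD',(351.4,195.8))):
    im=dict(np.load('pics/'+f+'.npz')); bias=np.array([u,v])-proj(im,[647.2,20.7,43.8])
    print(n,'bias',bias.round(1))
    for s in(5,10,20,30,39): # mm below barrel underside, unpressed model tip at 44
        print(s,(proj(im,c+M@(np.array([-30.6,.5,87.6])+(s-44)*a))+bias).round(1))
    hsv=cv2.cvtColor(im['color'],cv2.COLOR_RGB2HSV); P=cloud(im); L=(P-c)@M-[-30.6,.5,87.6]
    ax=L@a+44; lat=L@np.array([np.cos(th),0,np.sin(th)])
    for lo,hi in((3,12),(12,20),(20,28)):
        m=(ax>lo)&(ax<hi)&(np.abs(lat)<13)&(np.abs(L[...,1])<13)
        if m.sum()<10: continue
        p,q=lat[m],L[...,1][m]
        from scipy.optimize import least_squares
        r=least_squares(lambda t:np.hypot(p-t[0],q-t[1])-8,[0,0],loss='soft_l1'); print('nose',lo,m.sum(),'axis offset: lateral(tool x), y',r.x.round(2),np.sqrt(np.mean(r.fun**2)).round(2))
```

```text
scene bias [-0.   0.2]
5 [341.3 221.1]
10 [341.6 223.8]
20 [342.3 229.1]
30 [342.9 234.3]
39 [343.5 238.9]
nose 3 42 axis offset: lateral(tool x), y [ 1.18 -0.26] 0.72
nose 12 41 axis offset: lateral(tool x), y [ 0.82 -0.31] 0.83
nose 20 46 axis offset: lateral(tool x), y [ 1.15 -0.51] 0.68
side bias [-1.7 -0.3]
5 [346.2 183.8]
10 [347.  185.6]
20 [348.6 189.2]
30 [350.1 192.7]
39 [351.5 195.8]
nose 3 25 axis offset: lateral(tool x), y [1.71 0.45] 0.59
nose 12 30 axis offset: lateral(tool x), y [2.07 0.45] 0.39
nose 20 25 axis offset: lateral(tool x), y [2.   0.39] 0.49
```

```bash
python3 -c "
from workcell import env,order
o=env.get_obs();print(o['t'],o['wrist_force']);print(order.close_job())"
```

```text
20.55 [-0.70392936 -0.65160852  0.57233024]
the job is handed in; nothing more can be done
None
```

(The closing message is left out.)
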